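# Lower the ratchet press onto the notebook

### The job

The notebook's freshly mended cover needs to be pressed flat. With the fingertips only, press the thumb tab of the ratchet press down to its stop so that the pawl swings clear of the teeth and stays clear, then push the press's raised arm down until its round pad sits on the notebook, and leave it there. Do not grasp or lift anything, do not shift the notebook, and leave the other things on the table alone.

Things in the scene. Friction and masses are not known exactly. Their poses are not given: they have to be found in the camera images.
- press: Ratchet press, fixed; place and yaw vary. Grey base plate (own x -50..50, own y -120..175, z 0..8 mm); two dark steel cheek plates (outside 44 mm apart, up to 132 mm high, own y -107..0) carry the arm and the pawl. Origin on the table surface. Own +y points from the cheeks to the pad and the arm's grip, own z up. Own points in mm: arm pivot (0, -30, 75), pawl pivot (0, -95, 122).
- press_pivot (a point): Point on the arm's horizontal hinge axis (along the press's own x), 75 mm above the table, midway between the cheeks.
- press_arm (a joint): Arm hinge, rad. Elevation of the arm above level = 0.908 - value; it sinks as the value grows. Starts at 0 to 0.05 (0 is the top stop). At 0.908 it is level and the pad sits on the notebook; the stop without notebook is 0.955. Stiff (0.55 N m friction; 2 to 6 N down on its outer half): stays where left. With the pawl engaged, teeth block it from about 0.08.
- grip_end (a point): Outer end of the raised arm, on its centre line, 218 mm from the pivot; about 245 mm high at the start, 75 mm when level. The arm is a 14 x 14 mm aluminium bar along the radius from the pivot (upper face 7 mm above the centre line) with a black round grip, 20 mm thick, from 165 mm out to the end.
- press_pad (a point): Centre of the underside of the round rubber pad (48 mm across), which hangs from the arm on a stem 140 mm out from the pivot, 55 mm below the bar's centre line.
- pawl (a joint): Pawl hinge, rad. 0: nose down between the teeth, arm blocked. Grows as the thumb tab is pressed down; nose clear of all teeth from 0.15; hard stop at 0.35. No spring: a stiff pivot (0.12 N m; 2 to 7 N on the tab) keeps it where it is left.
- pawl_tab (a point): Centre of the upper face of the pawl's flat ribbed steel thumb tab, 34 x 34 mm, 6 mm thick, beyond the cheeks on the side away from the pad; 137 mm above the table at the start, press's own (0, -147, 137) mm. At its stop it has sunk 19 mm, tipped 0.35 rad and moved 2 mm towards the press's own -y.
- notebook: Spiral notebook, 80 x 108 x 12 mm, loose, lying on the press's base plate under the pad; origin at the centre of its underside, 8 mm above the table.
- glue_stick_1: Glue stick, 12 x 108 x 11 mm, bystander behind the press, beside the cheeks; origin at the centre of its underside.
- mix_cup_1: Small mixing cup, 41 mm across, 28 mm high, bystander behind the press; origin at the centre of its underside.
- tweezers_1: Tweezers, 13 x 123 x 10 mm, bystander behind the press; origin at the centre of the underside.
- spool_05: Small lidded pot, 37 mm across, 26 mm high, bystander at the back left; origin at the centre of its underside.
- pigment_jar_1: Jar with screw lid, 40 mm across, 36 mm high, bystander at the back; origin at the centre of its underside.
- screwdriver: Screwdriver, 24 x 128 x 21 mm, bystander at the left; origin at the centre of its underside.
- marker: Marker pen, 14 x 131 x 15 mm, bystander at the left; origin at the centre of its underside.
Not all that is in view belongs to the job. What is meant by the notebook is not grey, and is the smaller of those in its own colour.

How it is judged:
By the outcome, as a careful person would: the job done as asked, in the order asked, and still so for the second after the job is handed in, with the robot touching nothing.
It also fails if it takes over 42 s, if anything falls off the work surface, if the arm or the gripper's body presses on something with over 40 N, if the wrist force passes 120 N, or if a joint passes its speed limit or range.

### The arm

A 7-joint arm with a two-finger parallel gripper is mounted at the origin on a cart in front of the work surface, level with it; the furniture and walls round the work are solid. World frame = base frame: x ahead of the robot, y to its left, z up, the work surface at z = 0. Lengths are in m, angles in rad, forces in N, time in s.
With the tool pointing down it reaches from about 0.35 to 0.9 m from the base axis. Payload 8.1 kg.
Tool frame: the origin (TCP) lies midway between the tips of the shut fingers; the grasp point (between the pads) lies 19 mm behind it; z points along the fingers, y is the line along which they close (so a half turn about z gives the same grasp; the last joint's range is limited). The gripper opens to 92 mm and grips with 3 to 60 N. Pads are 19 mm wide; open, the fingers measure 130 mm over their backs; the gripper's body (75 mm by 190 mm) begins 47 mm behind the grasp point.
Start: joints at [-1.408, 0.434, 0.025, 1.573, -0.012, 1.134, -0.075], TCP at [0.164, 0.603, 0.227] pointing down, gripper open.
Joint ranges: [-2.62, 2.62], [-0.44, 2.09], [-1.27, 1.32], [0.08, 2.57], [-1.32, 4.46], [0.12, 2], [-2.74, 2.74]. Speed limits (rad/s): [2.22, 2.22, 3.01, 3.01, 3.14, 3.14, 3.14].

### API

Orientations are given as a rotation vector (axis times angle).
In Python, from cell import arm gives the robot as it stands.
- The arm moves only by the tool send_rows, never from a script. Its argument "increments" is a list of rows, each a list of 3 entries, a list of its own where there are three numbers: the finger opening in cm, from 0 to 9.18, then the shift along the tool's x, y, z in cm, then the turn, a rotation vector about the tool's x, y, z in rad. A call has 1 to 5 rows; each row shifts and turns the commanded pose from where the row before left it, along the tool's axes as they then stand; what a row does not reach is not made up. A row lasts 1/10 s, in which the tool goes at most 50 mm and 8.59 degrees, less where a joint would pass 70% of its speed; a pose out of reach is approached as far as the arm can. A call is refused whole if a number of a shift passes 5 or a number of a turn 0.15, either way. A call with a gripper value outside its range is refused whole. The fingers move at their own pace and stop on an object; "force" is the grip in N (left out, the last holds). Time passes only in rows, so rows that do not move let the fingers close. It gives the time, the measured TCP pose, the force, the opening and the grip force at its end, in the units of the state.
- arm.observe(): the state, without advancing time (a new reading comes with each control period).
- arm.get_image(name): name is "scene" or "top" or "wrist"; returns the picture (480x640x3 uint8, red, green, blue); there is no depth.
- arm.camera_params(name): a dict with "camera_matrix" (3x3 intrinsics, pixels), "R" (3x3) and "t" (3): a world point X has camera coordinates R X + t. Camera axes: x right, y down, z forward; pixel columns grow to the right and rows downward; lengths in m; the calibration is good to about 2 mm. A picture is of the moment at which its call begins: read the wrist's pose just before it. camera_params takes no time and is no camera call; for the wrist camera it gives the pose at the moment of the call.
- arm.sign_off(): hands the job in; it is judged then, once.
The state is a dict: "clock": time; "joints": joint angles; "dq": joint speeds; "joint_efforts": joint torques, N m; "position": TCP position; "ee_rot": TCP orientation; "force": force on the tool from outside, world axes, zero at the start; "ft_torque": the same for the moment, N m; "width": opening from 0.0 (shut) to 1.0 (fully open); "gripper_force": force on a finger pad.
Only numpy, scipy, OpenCV 4.12 (cv2) and the standard library are available. Lean on these libraries where they do the work, as an engineer would, in place of code of your own. Each camera call takes 0.05 s, during which the arm holds its last target. There are 200 camera calls.

## Working session

There is one attempt and no reset: what is moved stays moved. The work goes in short steps, Python scripts to look and compute and a tool call to move; the robot and the scene stay as the last step left them, time stands still between calls to the robot, and variables do not carry over. Pictures are saved under pics/ and viewed, at most 10 in all, crops included, and the job is handed in when it is done.

Besides the shell and the picture viewer there is one more tool, called after "Request:" as name(argument=value, ...), one argument or row to a line, values as JSON. send_rows: Moves the arm, as the interface text tells. Its arguments: {"type":"object","properties":{"increments":{"type":"array"},"force":{"type":"number"}},"required":["increments"]}

```bash
mkdir -p pics
python3 - <<'E'
from cell import arm
import cv2
for n in ["scene","top"]:
    cv2.imwrite(f"pics/{n}0.png",arm.get_image(n)[:,:,::-1])
s=arm.observe();print(s["clock"],s["position"],s["ee_rot"],s["force"])
E
```

```text
0.1 [0.16411736 0.60259677 0.22600983] [-4.16378441e-01 -3.11382876e+00  2.26537744e-03] [-0.05843184  0.04144429 -0.08811227]
```

View pics/scene0.png

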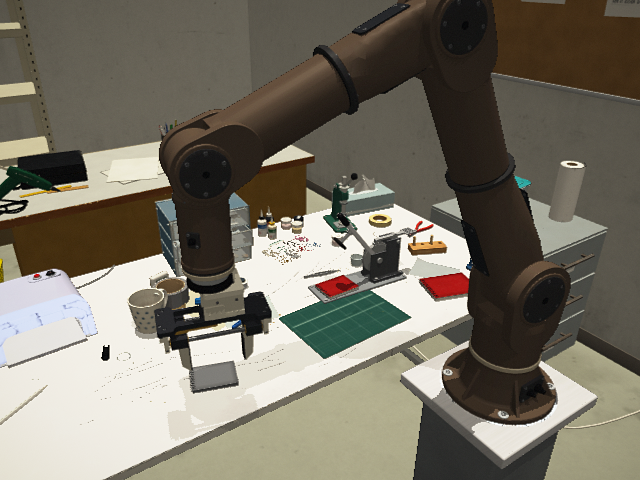

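View pics/top0.png

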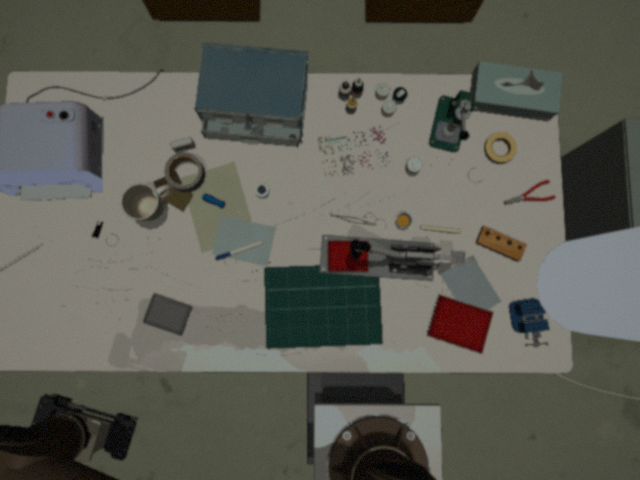

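The scene picture shows a press with a red notebook under its pad at about (338,287), a larger red book at (445,285) and a grey pad at (215,375). In the top picture these are at (348,256), (460,323) and (167,313). The red one on the press fits, because it isn't grey and is the smaller of the two reds. I'll confirm that in one crop and measure the base plate there.

Run:
```python
from cell import arm
import cv2,numpy as np
im=cv2.imread("pics/top0.png")[225:290,310:475]
im=cv2.convertScaleAbs(im,alpha=1.5)
cv2.imwrite("pics/crop.png",cv2.resize(im,None,fx=4.8,fy=4.8,interpolation=cv2.INTER_CUBIC))
p=arm.camera_params("top");print(p)
s=arm.camera_params("scene");print(s)
```

```text
{'camera_matrix': array([[528.36075446,   0.        , 311.30757379],
       [  0.        , 528.36075446, 237.11930434],
       [  0.        ,   0.        ,   1.        ]]), 'R': array([[ 0.00537534, -0.99996849,  0.00584175],
       [-0.99107206, -0.00610559, -0.13318744],
       [ 0.13321891, -0.00507367, -0.99107365]]), 't': array([0.16605333, 0.56976072, 1.31180739])}
{'camera_matrix': array([[536.9524155,   0.       , 306.2923403],
       [  0.       , 536.9524155, 243.3830658],
       [  0.       ,   0.       ,   1.       ]]), 'R': array([[-0.54500005, -0.83843414, -0.00176919],
       [-0.38663544,  0.25319251, -0.88679569],
       [ 0.74396773, -0.48261967, -0.46215828]]), 't': array([0.43701307, 0.32114126, 1.23285892])}
```

View pics/crop.png

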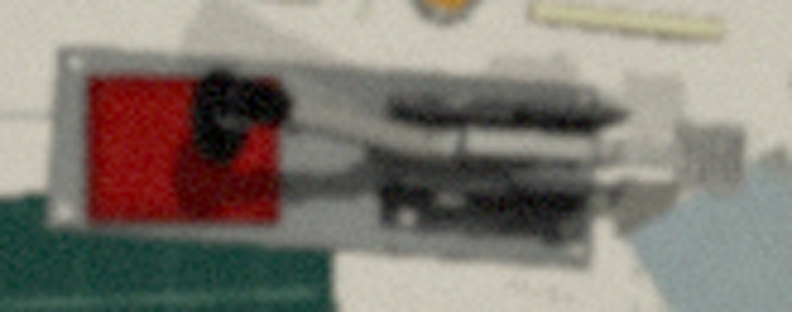

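The crop confirms it: the small red notebook lies on the grey base plate under the pad. Plate corners in crop pixels are about (58,47), (48,227), (588,267), and the tab centre is about (711,155).

```bash
cat > h.py <<'E'
import numpy as np
from cell import arm
def ray(n,px,z):
    p=arm.camera_params(n);K,R,t=p["camera_matrix"],p["R"],p["t"]
    c=-R.T@t;d=R.T@np.linalg.inv(K)@[px[0],px[1],1]
    return c+d*(z-c[2])/d[2]
def proj(n,X):
    p=arm.camera_params(n);q=p["camera_matrix"]@(p["R"]@X+p["t"]);return q[:2]/q[2]
E
python3 - <<'E'
from h import *
f=lambda u,v:(310+u/4.8,225+v/4.8)
P=[ray("top",f(*c),.008) for c in [(58,47),(48,227),(588,267)]]
T=ray("top",f(711,155),.137)
print(np.round(P,4),T)
print([np.linalg.norm(P[i]-P[i+1]) for i in (0,1)])
# own: left end y=175; +y=world +y approx; own x = right of... z up: x = y cross z
d=P[1]-P[2];yaw=np.arctan2(d[1],d[0])-np.pi/2   # long side dir = own y
ex=np.array([np.cos(yaw),np.sin(yaw),0]);ey=np.array([-np.sin(yaw),np.cos(yaw),0])
# own corners: far(x world large)=own +x
own=[(.05,.175),(-.05,.175),(-.05,-.12)]
O=np.mean([p-ex*a-ey*b for p,(a,b) in zip(P,own)],0)
print("yaw",yaw,"O",O, [ (p-ex*a-ey*b).round(4) for p,(a,b) in zip(P,own)])
O[2]=0
print("tab pred",O-ey*.147,"meas",T)
w=lambda x,y,z:O+ex*x+ey*y+np.array([0,0,z])
e=.89
print("grip",w(0,-.03+.218*np.cos(e),.075+.218*np.sin(e)))
o=arm.observe();print(o["position"],o["ee_rot"])
for n in("top","scene"):
  print(n,[proj(n,w(*a)).round(0) for a in [(0,-.147,.137),(0,-.03+.218*np.cos(e),.075+.218*np.sin(e)),(0,-.095,.132)]])
E
```

```text
[[ 0.5791  0.1411  0.008 ]
 [ 0.4811  0.1462  0.008 ]
 [ 0.4612 -0.1448  0.008 ]] [ 0.50961437 -0.17631363  0.137     ]
[np.float64(0.09813599575005658), np.float64(0.2916385763220106)]
yaw -0.06817984855871173 O [ 0.5185323  -0.03012391  0.008     ] [array([ 0.5173, -0.0301,  0.008 ]), array([ 0.519 , -0.0318,  0.008 ]), array([ 0.5193, -0.0284,  0.008 ])]
tab pred [ 0.50851763 -0.17678237  0.        ] meas [ 0.50961437 -0.17631363  0.137     ]
grip [0.52583633 0.07683882 0.24440164]
[0.16411736 0.60259677 0.22600983] [-4.16378441e-01 -3.11382876e+00  2.26537744e-03]
top [array([458., 258.]), array([355., 244.]), array([436., 256.])]
scene [array([408., 230.]), array([337., 214.]), array([394., 235.])]
```

```bash
cat >> h.py <<'E'
from scipy.spatial.transform import Rotation as Ro
O=np.array([.5185,-.0301,0]);yaw=-.068
ex=np.array([np.cos(yaw),np.sin(yaw),0]);ey=np.array([-np.sin(yaw),np.cos(yaw),0])
def w(x,y,z): return O+ex*x+ey*y+np.array([0,0,z])
# goal: tool y along own +x, tool z down
RG=Ro.from_matrix(np.c_[np.cross(ex,[0,0,-1]),ex,[0,0,-1]])
def rows(wps,op=0):
    """wps: list of (target, number of rows, turn to goal?)"""
    s=arm.observe();p=s["position"];R=Ro.from_rotvec(s["ee_rot"])
    for t,n,turn in wps:
        for k in range(n):
            d=np.round(R.inv().apply((t-p)/(n-k))*100,1)
            v=np.round((R.inv()*RG).as_rotvec()/(n-k),3) if turn else np.zeros(3)
            print([op,d.tolist(),v.tolist()])
            p=p+R.apply(d/100);R=R*Ro.from_rotvec(v)
    print("end",p.round(4),"goal err",(R.inv()*RG).as_rotvec().round(3))
def st():
    s=arm.observe();R=Ro.from_rotvec(s["ee_rot"]);d=s["position"]-O
    print("t",s["clock"],"pos",s["position"].round(4),"own",np.round([d@ex,d@ey,d[2]],4),"F",s["force"].round(2),"rot",(R.inv()*RG).as_rotvec().round(3),"w",s["width"])
E
python3 - <<'E'
from h import *
rows([(np.array([.38,.12,.32]),12,1),(w(0,-.149,.19),8,0)])
E
```

```text
[0, [-2.8, -3.4, -0.8], [-0.0, 0.0, 0.114]]
[0, [-3.2, -3.1, -0.8], [-0.0, 0.0, 0.114]]
[0, [-3.5, -2.7, -0.8], [-0.0, 0.0, 0.114]]
[0, [-3.8, -2.3, -0.8], [-0.0, 0.0, 0.115]]
[0, [-4.0, -1.8, -0.8], [-0.0, 0.0, 0.114]]
[0, [-4.2, -1.4, -0.8], [-0.0, 0.0, 0.115]]
[0, [-4.3, -0.9, -0.8], [-0.0, 0.0, 0.114]]
[0, [-4.4, -0.4, -0.7], [-0.0, 0.0, 0.115]]
[0, [-4.4, 0.2, -0.8], [-0.0, 0.0, 0.114]]
[0, [-4.3, 0.6, -0.7], [-0.0, 0.0, 0.115]]
[0, [-4.2, 1.1, -0.8], [-0.0, 0.001, 0.114]]
[0, [-4.1, 1.7, -0.7], [-0.0, 0.0, 0.115]]
[0, [-3.6, 1.9, 1.6], [0.0, 0.0, 0.0]]
[0, [-3.6, 1.8, 1.6], [0.0, 0.0, 0.0]]
[0, [-3.6, 1.9, 1.6], [0.0, 0.0, 0.0]]
[0, [-3.6, 1.8, 1.6], [0.0, 0.0, 0.0]]
[0, [-3.6, 1.9, 1.6], [0.0, 0.0, 0.0]]
[0, [-3.7, 1.8, 1.7], [0.0, 0.0, 0.0]]
[0, [-3.6, 1.9, 1.6], [0.0, 0.0, 0.0]]
[0, [-3.7, 1.8, 1.7], [0.0, 0.0, 0.0]]
end [ 0.5082 -0.1792  0.1897] goal err [-0.  0. -0.]
```

Request:
send_rows(
  increments=[
    [0,[-2.8,-3.4,-0.8],[0,0,0.114]],
    [0,[-3.2,-3.1,-0.8],[0,0,0.114]],
    [0,[-3.5,-2.7,-0.8],[0,0,0.114]],
    [0,[-3.8,-2.3,-0.8],[0,0,0.115]],
    [0,[-4.0,-1.8,-0.8],[0,0,0.114]],
  ],
)

```text
clock: 0.6
position: [0.2551, 0.3993, 0.2667]
ee_rot: [-1.283, -2.867, 0.001]
force: [0.2, -0.2, -0.1]
width: 0.614
gripper_force: 0.0
```

Request:
send_rows(
  increments=[
    [0,[-4.2,-1.4,-0.8],[0,0,0.115]],
    [0,[-4.3,-0.9,-0.8],[0,0,0.114]],
    [0,[-4.4,-0.4,-0.7],[0,0,0.115]],
    [0,[-4.4,0.2,-0.8],[0,0,0.114]],
    [0,[-4.3,0.6,-0.7],[0,0,0.115]],
  ],
)

```text
clock: 1.1
position: [0.3442, 0.1985, 0.305]
ee_rot: [-2.041, -2.388, -0.0]
force: [0.9, 0.6, 0.2]
width: 0.178
gripper_force: 0.0
```

Request:
send_rows(
  increments=[
    [0,[-4.2,1.1,-0.8],[0,0,0.114]],
    [0,[-4.1,1.7,-0.7],[0,0,0.115]],
    [0,[0,0,0],[0,0,0]],
  ],
)

```text
clock: 1.4
position: [0.3825, 0.1153, 0.3207]
ee_rot: [2.308, 2.13, 0.003]
force: [-0.8, 0.6, -0.6]
width: 0.004
gripper_force: 0.0
```

Run:
```python
from h import *
st()
rows([(w(0,-.149,.2),9,1)])
```

```text
t 1.4 pos [0.3825 0.1153 0.3207] own [-0.1456  0.1359  0.3207] F [-0.77  0.56 -0.58] rot [ 0.002 -0.001 -0.012] w 0.0036343932094153957
[0, [-3.1, 1.7, 1.3], [0.0, -0.0, -0.001]]
[0, [-3.2, 1.6, 1.3], [0.0, -0.0, -0.001]]
[0, [-3.1, 1.6, 1.4], [0.0, -0.0, -0.001]]
[0, [-3.2, 1.7, 1.3], [0.0, -0.0, -0.002]]
[0, [-3.2, 1.6, 1.4], [0.0, -0.0, -0.001]]
[0, [-3.1, 1.6, 1.3], [0.0, -0.0, -0.002]]
[0, [-3.2, 1.7, 1.4], [0.001, -0.0, -0.001]]
[0, [-3.1, 1.6, 1.3], [0.0, -0.0, -0.002]]
[0, [-3.2, 1.6, 1.4], [0.001, -0.001, -0.001]]
end [ 0.5079 -0.1789  0.1998] goal err [-0.  0. -0.]
```

Request:
send_rows(
  increments=[
    [0,[-3.1,1.7,1.3],[0,0,0]],
    [0,[-3.2,1.6,1.3],[0,0,0]],
    [0,[-3.1,1.6,1.4],[0,0,0]],
    [0,[-3.2,1.7,1.3],[0,0,0]],
    [0,[-3.2,1.6,1.4],[0,0,0]],
  ],
)

```text
clock: 1.9
position: [0.4517, -0.0437, 0.2522]
ee_rot: [2.295, 2.146, 0.001]
force: [0.2, 0.8, -0.0]
width: 0.005
gripper_force: 0.0
```

Request:
send_rows(
  increments=[
    [0,[-3.1,1.6,1.3],[0,0,0]],
    [0,[-3.2,1.7,1.4],[0,0,0]],
    [0,[-3.1,1.6,1.3],[0,0,0]],
    [0,[-3.2,1.6,1.4],[0,0,0]],
    [0,[0,0,0],[0,0,0]],
  ],
)

```text
clock: 2.4
position: [0.5073, -0.1773, 0.1969]
ee_rot: [2.301, 2.138, -0.006]
force: [-0.4, -0.3, -0.7]
width: 0.007
gripper_force: 0.0
```

Run:
```python
from h import *
import cv2
st()
for n in("wrist","scene"):cv2.imwrite(f"pics/{n}1.png",arm.get_image(n)[:,:,::-1])
a=cv2.imread("pics/scene1.png")[150:310,300:460];b=cv2.imread("pics/wrist1.png")
p=proj("wrist",w(0,-.147,.137));print("pred tab wrist",p)
cv2.imwrite("pics/both1.png",np.hstack([cv2.resize(b,(480,360)),cv2.resize(a,(320,360))]))
```

```text
t 2.4 pos [ 0.5073 -0.1773  0.1969] own [-0.0012 -0.1476  0.1969] F [-0.36 -0.35 -0.72] rot [-0.002  0.003 -0.005] w 0.0069252460001479116
pred tab wrist [324.81518915 275.04655862]
```

View pics/both1.png

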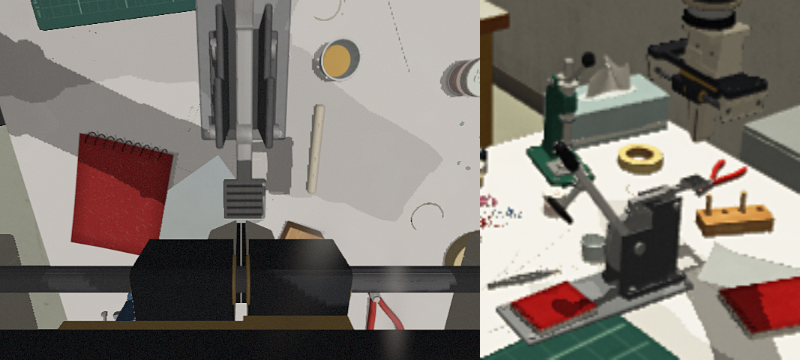

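The wrist view shows the tab at about (325,265) in full-picture pixels, against a predicted (325,275). The fingertips are straight above it and the raised arm is untouched. Next I press down and watch the force.

Request:
send_rows(
  increments=[
    [0,[0,0,1.5],[0,0,0]],
    [0,[0,0,2.0],[0,0,0]],
    [0,[0,0,1.5],[0,0,0]],
    [0,[0,0,0.5],[0,0,0]],
    [0,[0,0,0.5],[0,0,0]],
  ],
)

```text
clock: 3.0
position: [0.5079, -0.1716, 0.1389]
ee_rot: [-2.294, -2.146, -0.001]
force: [1.1, 0.6, -0.4]
width: 0.004
gripper_force: 0.0
```

Request:
send_rows(
  increments=[
    [0,[0,0,0.4],[0,0,0]],
    [0,[0,0,0.4],[0,0,0]],
    [0,[0,0,0.3],[0,0,0]],
    [0,[0,0,0],[0,0,0]],
  ],
)

```text
clock: 3.4
position: [0.508, -0.1735, 0.1279]
ee_rot: [2.296, 2.143, 0.0]
force: [0.9, -3.1, 2.5]
width: 0.001
gripper_force: 1.5
```

Request:
send_rows(
  increments=[
    [0,[0,0,0.3],[0,0,0]],
    [0,[0,0,0.3],[0,0,0]],
    [0,[0,0,0.0],[0,0,0]],
  ],
)

```text
clock: 3.7
position: [0.5082, -0.1733, 0.1226]
ee_rot: [2.296, 2.143, 0.002]
force: [-3.9, -1.5, 17.5]
width: 0.005
gripper_force: 10.5
```

Request:
send_rows(
  increments=[
    [0,[0,0,0.2],[0,0,0]],
    [0,[0,0,0],[0,0,0]],
  ],
)

```text
clock: 3.9
position: [0.5084, -0.1733, 0.1218]
ee_rot: [2.296, 2.143, 0.004]
force: [-8.9, -0.3, 32.7]
width: 0.002
gripper_force: 17.9
```

The force jumped to 33 N at z = 0.122, which matches the stop. I'll lift off and check the tab.

Request:
send_rows(
  increments=[
    [0,[0,0,-1.0],[0,0,0]],
    [0,[0,0,-3],[0,0,0]],
    [0,[0,0,-4],[0,0,0]],
    [0,[0,0,-4],[0,0,0]],
    [0,[0,0,-4],[0,0,0]],
  ],
)

```text
clock: 4.4
position: [0.5073, -0.1717, 0.2808]
ee_rot: [-2.294, -2.144, 0.0]
force: [1.0, -0.1, -0.1]
width: 0.003
gripper_force: 0.0
```

Run:
```python
from h import *
import cv2
st()
for n in("wrist","scene"):cv2.imwrite(f"pics/{n}2.png",arm.get_image(n)[:,:,::-1])
f=lambda s:cv2.resize(cv2.imread(s)[170:290,320:460],(400,343),interpolation=cv2.INTER_CUBIC)
cv2.imwrite("pics/both2.png",np.hstack([f("pics/scene1.png"),f("pics/scene2.png")]))
e=.89
for r in(.14,.218):print(r,proj("scene",w(0,-.03+r*np.cos(e),.075+r*np.sin(e))))
r=.192;n=.011
print("contact own",-.03+r*np.cos(e)-n*np.sin(e),.075+r*np.sin(e)+n*np.cos(e))
rows([(w(0,-.03,.30),6,1),(w(0,.07,.30),3,0)])
```

```text
t 4.4 pos [ 0.5073 -0.1717  0.2808] own [-0.0016 -0.142   0.2808] F [ 1.04 -0.05 -0.14] rot [-0.001 -0.001  0.001] w 0.0034471675673347123
0.14 [351.61860979 230.41694045]
0.218 [337.46902529 214.45178374]
contact own 0.08229931987935475 0.23112130781746085
[0, [1.9, -0.0, -0.3], [0.001, -0.0, 0.0]]
[0, [1.9, -0.0, -0.3], [0.001, -0.0, 0.0]]
[0, [1.9, -0.0, -0.2], [0.001, -0.0, 0.0]]
[0, [1.9, -0.0, -0.3], [0.001, -0.0, 0.0]]
[0, [1.9, -0.1, -0.2], [0.002, -0.0, 0.0]]
[0, [1.8, -0.0, -0.3], [0.001, -0.0, 0.001]]
[0, [3.3, -0.0, 0.0], [0.0, 0.0, 0.0]]
[0, [3.4, -0.0, 0.0], [0.0, 0.0, 0.0]]
[0, [3.3, -0.0, 0.0], [0.0, 0.0, 0.0]]
end [0.5233 0.0394 0.3003] goal err [ 0. -0. -0.]
```

View pics/both2.png

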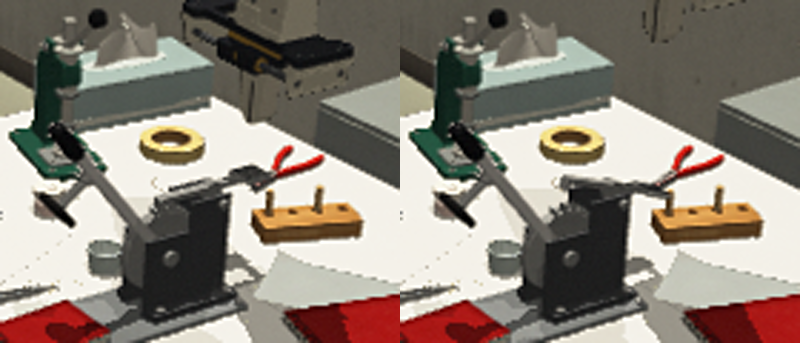

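The tab has sunk, and the pawl nose now stands clear above the toothed wheel (crop (570,180)). The arm is still raised, with its grip end where predicted at about (340,215). Next I go over the grip.

Request:
send_rows(
  increments=[
    [0,[3.5,0,-0.5],[0,0,0]],
    [0,[4.0,0,-0.5],[0,0,0]],
    [0,[4.0,0,-0.5],[0,0,0]],
    [0,[4.0,0,-0.5],[0,0,0]],
    [0,[3.5,0,0],[0,0,0]],
  ],
)

```text
clock: 5.0
position: [0.5202, 0.0199, 0.2994]
ee_rot: [-2.292, -2.146, -0.001]
force: [0.6, -0.1, -0.2]
width: 0.004
gripper_force: 0.0
```

Request:
send_rows(
  increments=[
    [0,[2.3,0.2,0],[0,0,0]],
    [0,[0,0,2],[0,0,0]],
    [0,[0,0,2],[0,0,0]],
    [0,[0,0,1],[0,0,0]],
    [0,[0,0,0],[0,0,0]],
  ],
)

```text
clock: 5.5
position: [0.5229, 0.0399, 0.2481]
ee_rot: [-2.294, -2.143, 0.004]
force: [-0.5, 0.5, 0.4]
width: 0.004
gripper_force: 0.0
```

Run:
```python
from h import *
st()
```

```text
t 5.5 pos [0.5229 0.0399 0.2481] own [-0.0004  0.0702  0.2481] F [-0.46  0.52  0.4 ] rot [-0.003  0.001  0.   ] w 0.003929471051460111
```

Request:
send_rows(
  increments=[
    [0,[0,0,1.0],[0,0,0]],
    [0,[0,0,0.8],[0,0,0]],
    [0,[0.7,0,0.6],[0,0,0]],
    [0,[0.7,0,0.6],[0,0,0]],
    [0,[0.7,0,0.6],[0,0,0]],
  ],
)

```text
clock: 6.0
position: [0.5258, 0.0611, 0.2133]
ee_rot: [2.296, 2.144, 0.0]
force: [0.9, -1.6, 0.8]
width: 0.007
gripper_force: 0.8
```

Request:
send_rows(
  increments=[
    [0,[0.6,0,0.7],[0,0,0]],
    [0,[0.6,0,0.7],[0,0,0]],
    [0,[0.6,0,0.7],[0,0,0]],
  ],
)

```text
clock: 6.3
position: [0.527, 0.0794, 0.1922]
ee_rot: [-2.295, -2.145, -0.001]
force: [0.3, -0.1, 2.2]
width: 0.006
gripper_force: 0.8
```

Run:
```python
from h import *
import cv2
st()
cv2.imwrite("pics/scene3.png",arm.get_image("scene")[:,:,::-1])
cv2.imwrite("pics/c3.png",cv2.resize(cv2.imread("pics/scene3.png")[150:310,280:460],(675,600),interpolation=cv2.INTER_CUBIC))
```

```text
t 6.3 pos [0.527  0.0794 0.1922] own [0.001  0.1098 0.1922] F [ 0.34 -0.05  2.18] rot [ 0. -0.  0.] w 0.006189878880231454
```

View pics/c3.png

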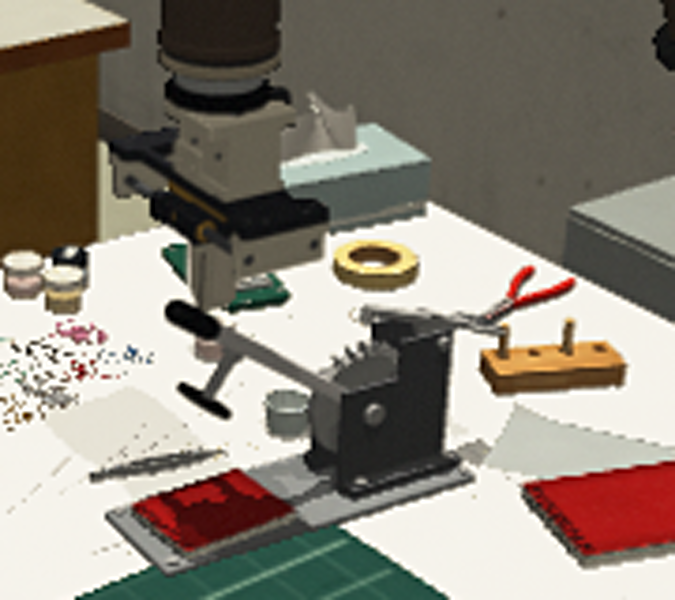

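The crop shows the arm at about 35°, with the fingertip on the grip at (205,305) and the pawl clear. I carry on along the arc.

Request:
send_rows(
  increments=[
    [0,[0.5,0,0.8],[0,0,0]],
    [0,[0.5,0,0.8],[0,0,0]],
    [0,[0.5,0,0.8],[0,0,0]],
    [0,[0.4,0,0.9],[0,0,0]],
    [0,[0.4,0,0.9],[0,0,0]],
  ],
)

```text
clock: 6.85
position: [0.5284, 0.1019, 0.1499]
ee_rot: [-2.296, -2.145, -0.0]
force: [0.8, 1.2, 2.3]
width: 0.006
gripper_force: 0.7
```

Request:
send_rows(
  increments=[
    [0,[0.4,0,0.8],[0,0,0]],
    [0,[0.3,0,0.9],[0,0,0]],
    [0,[0.3,0,0.9],[0,0,0]],
    [0,[0.2,0,0.9],[0,0,0]],
  ],
)

```text
clock: 7.25
position: [0.5292, 0.1135, 0.1149]
ee_rot: [2.296, 2.145, -0.0]
force: [-0.6, -0.2, 1.4]
width: 0.003
gripper_force: 0.6
```

Request:
send_rows(
  increments=[
    [0,[0.1,0,0.8],[0,0,0]],
    [0,[0.1,0,0.8],[0,0,0]],
    [0,[0.1,0,0.4],[0,0,0]],
    [0,[0,0,0],[0,0,0]],
  ],
)

```text
clock: 7.65
position: [0.529, 0.1163, 0.0951]
ee_rot: [-2.296, -2.144, 0.002]
force: [0.3, -0.2, -1.0]
width: 0.008
gripper_force: 0.0
```

Request:
send_rows(
  increments=[
    [0,[0,0,0.4],[0,0,0]],
    [0,[0,0,0.3],[0,0,0]],
    [0,[0,0,0.1],[0,0,0]],
    [0,[0,0,0],[0,0,0]],
  ],
)

```text
clock: 8.05
position: [0.5294, 0.1164, 0.0877]
ee_rot: [-2.296, -2.144, -0.0]
force: [-0.9, 0.2, 1.4]
width: 0.003
gripper_force: 0.0
```

Request:
send_rows(
  increments=[
    [0,[0,0,0.2],[0,0,0]],
    [0,[0,0,0],[0,0,0]],
  ],
)

```text
clock: 8.25
position: [0.5294, 0.1164, 0.0856]
ee_rot: [-2.296, -2.145, 0.0]
force: [-0.0, -0.1, -0.7]
width: 0.001
gripper_force: 0.0
```

Request:
send_rows(
  increments=[
    [0,[0,0,0.2],[0,0,0]],
    [0,[0,0,0.1],[0,0,0]],
    [0,[0,0,0],[0,0,0]],
  ],
)

```text
clock: 8.55
position: [0.5294, 0.1164, 0.0826]
ee_rot: [-2.296, -2.145, 0.0]
force: [0.4, -0.3, 0.5]
width: 0.005
gripper_force: 0.1
```

Run:
```python
from h import *
import cv2
st()
cv2.imwrite("pics/scene4.png",arm.get_image("scene")[:,:,::-1])
cv2.imwrite("pics/c4.png",cv2.resize(cv2.imread("pics/scene4.png")[200:320,290:425],(675,600),interpolation=cv2.INTER_CUBIC))
```

```text
t 8.55 pos [0.5294 0.1164 0.0826] own [0.0009 0.1469 0.0826] F [ 0.35 -0.33  0.49] rot [-0.  0. -0.] w 0.00470945687470409
```

View pics/c4.png

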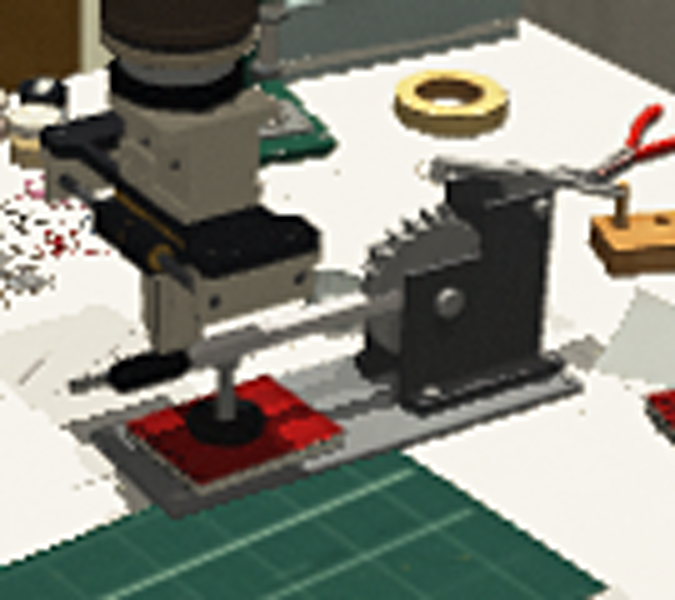

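The pad looks to be on or just above the notebook (crop (225,420)), and the fingertips are on the inner end of the grip. I keep pressing until the force shows contact.

Request:
send_rows(
  increments=[
    [0,[0,0,0.1],[0,0,0]],
    [0,[0,0,0.1],[0,0,0]],
    [0,[0,0,0],[0,0,0]],
  ],
)

```text
clock: 8.9
position: [0.5294, 0.1164, 0.0808]
ee_rot: [-2.296, -2.144, -0.0]
force: [-0.4, 0.3, 3.3]
width: 0.004
gripper_force: 1.3
```

Request:
send_rows(
  increments=[
    [0,[0,0,0.1],[0,0,0]],
    [0,[0,0,0.1],[0,0,0]],
    [0,[0,0,0],[0,0,0]],
  ],
)

```text
clock: 9.2
position: [0.5295, 0.1164, 0.0802]
ee_rot: [-2.295, -2.144, -0.002]
force: [-8.1, -1.0, 24.3]
width: 0.004
gripper_force: 12.0
```

It's firm at 24 N, so the pad is seated. I'll retreat straight up and check.

Request:
send_rows(
  increments=[
    [0,[0,0,-0.5],[0,0,0]],
    [0,[0,0,-2],[0,0,0]],
    [0,[0,0,-4],[0,0,0]],
    [0,[0,0,-4],[0,0,0]],
    [0,[0,0,-4],[0,0,0]],
  ],
)

```text
clock: 9.7
position: [0.5291, 0.1161, 0.225]
ee_rot: [2.296, 2.144, -0.001]
force: [0.4, 0.7, -0.1]
width: 0.006
gripper_force: 0.0
```

Request:
send_rows(
  increments=[
    [0,[0,0,-4],[0,0,0]],
    [0,[0,0,-3],[0,0,0]],
    [0,[0,0,0],[0,0,0]],
  ],
)

```text
clock: 10.0
position: [0.5315, 0.1164, 0.2977]
ee_rot: [2.294, 2.143, 0.01]
force: [-0.8, 0.8, -0.6]
width: 0.004
gripper_force: 0.0
```

Run:
```python
from h import *
import cv2
st()
cv2.imwrite("pics/scene5.png",arm.get_image("scene")[:,:,::-1])
cv2.imwrite("pics/c5.png",cv2.resize(cv2.imread("pics/scene5.png")[200:320,290:425],(675,600),interpolation=cv2.INTER_CUBIC))
f=lambda q:((q-[290,200])*5).round()
for e in (0,.03,-.047):print(e,f(proj("scene",w(0,-.03+.218*np.cos(e),.075+.218*np.sin(e)))),"pad",f(proj("scene",w(0,.11,.02))))
```

```text
t 10.0 pos [0.5315 0.1164 0.2977] own [0.003  0.147  0.2977] F [-0.83  0.81 -0.58] rot [ 0.006 -0.003 -0.   ] w 0.003732087492675797
0 [109. 375.] pad [224. 422.]
0.03 [109. 365.] pad [224. 422.]
-0.047 [109. 390.] pad [224. 422.]
```

View pics/c5.png

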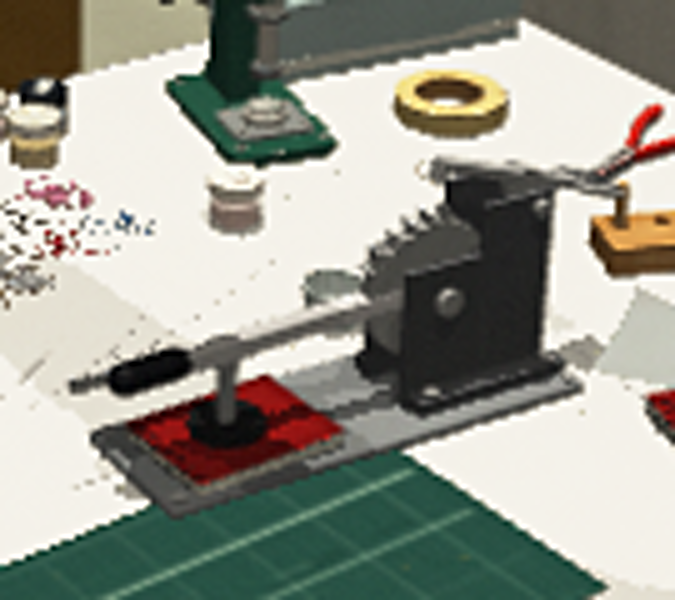

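The arm is level: its grip end is at about (111,377) against a predicted (109,375). The pad is on the notebook at (225,425), the pawl is clear, and the robot is touching nothing.

```bash
python3 -c "
from cell import arm
print(arm.sign_off())"
```

```text
the job is handed in; nothing more can be done
None
```

The job is handed in after about 10 s of robot time: the pawl tab is pressed to its stop with the pawl clear of the teeth, and the press arm is down level with its pad on the red notebook.

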